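Dock the bread stand and fill it with loaves

TASK

Get the bread stand ready for the sandwich table: push the plywood stand into the corner of the two low steel stops until it sits square and flush against both, and slide the side guide all the way up to its end stop beside the stand. Only then stand every small loaf that is lying on the table upright in the stand, one to a socket and fully down. Leave the stand flush and the guide home, and do not knock over the coffee mug.

Things in the scene. Friction and masses are not known exactly. Their poses are not given: they have to be found in the camera images.
- dock: Fixed docking corner: two low steel bars (130 long, 14 thick, 30 high). Origin on the table where the middle of the docked stand's underside lies. x points to the far bar (inner face at x = +85), y to the left bar (inner face at y = +85); the -x side is open, the side guide's flush track runs along y on the -y side (y = -90 to -260, at x = 0). Yaw varies.
- stand: Loose square bread stand, a plywood box 170 x 170 x 80 high, 0.9 kg, with four square sockets 44 wide and 70 deep (socket floor 10 above the underside) in its top, centred at x, y = +-42 from the middle. Origin: centre of the underside; x, y along its sides; starts 25 to 50 short of the far bar and 15 to 45 short of the left bar and turned a little.
- stand_hole0 (a point): Middle of the mouth of a socket of the stand, in its top face: at stand x = +42, y = +42, z = 80; axes as the stand.
- stand_hole1 (a point): Middle of the mouth of a socket of the stand, in its top face: at stand x = +42, y = -42, z = 80; axes as the stand.
- stand_hole2 (a point): Middle of the mouth of a socket of the stand, in its top face: at stand x = -42, y = +42, z = 80; axes as the stand.
- stand_hole3 (a point): Middle of the mouth of a socket of the stand, in its top face: at stand x = -42, y = -42, z = 80; axes as the stand.
- guide (a joint): Position of the side guide along the dock's +y axis, in m: 0 = fully open, 0.100 = home at its end stop, where its face stands 4 from the docked stand. Starts between 0 and 0.02. Takes about 3 N to slide and stays where it is left.
- guide_grip (a point): Grip point of the side guide, 70 above the table: middle of its black upright grip (40 along dock x, 18 along dock y, from 38 to 86 above the table) on an aluminium block 60 x 60 and 38 high (its face towards the stand 34 ahead of this point along dock +y). Axes as the dock.
- loaf1: Small crusty brown loaf, rigid, 190 long (x), 36 wide (y), 32 high (z), rounded ends, about 0.085 kg; origin at its centre, x along its length. Starts lying flat on the table, to the right of the dock. Three or four of the loaves are there; either end may go down. Fully seated, its centre is about 105 above the stand's underside.
- loaf2: Small crusty brown loaf, rigid, 190 long (x), 36 wide (y), 32 high (z), rounded ends, about 0.085 kg; origin at its centre, x along its length. Starts lying flat on the table, to the right of the dock. Three or four of the loaves are there; either end may go down. Fully seated, its centre is about 105 above the stand's underside.
- loaf3: Small crusty brown loaf, rigid, 190 long (x), 36 wide (y), 32 high (z), rounded ends, about 0.085 kg; origin at its centre, x along its length. Starts lying flat on the table, to the right of the dock. Three or four of the loaves are there; either end may go down. Fully seated, its centre is about 105 above the stand's underside.
- loaf4: Small crusty brown loaf, rigid, 190 long (x), 36 wide (y), 32 high (z), rounded ends, about 0.085 kg; origin at its centre, x along its length. Starts lying flat on the table, to the right of the dock. Three or four of the loaves are there; either end may go down. Fully seated, its centre is about 105 above the stand's underside.
- coffee_mug: Bystander: white mug, 76 across, 75 high. Origin: centre of its underside.

How it is judged:
On the way:
1. with no loaf in the stand yet, the stand is square and flush against both stops (within 5 mm and 0.05 rad) and the side guide is home (joint above 0.095) (x of stand in the frame of dock between -0.005 and 0.005 m and y of stand in the frame of dock between -0.005 and 0.005 m and angle between the x axis of stand and the x axis of dock, either way round below 0.05 rad and angle between stand's own z axis and vertical below 0.05 rad and value of joint guide above 0.095 m and height (world z) of each of loaf1, loaf2, loaf3, loaf4 below 0.07 m), for 0.2 s.
At the end, for the whole second after the job is handed in: The stand is still within 5 mm and 0.05 rad of its docked place, the guide is home (above 0.095), and every loaf present stands in a socket: within 0.4 rad of vertical (either end down), its centre 80 to 125 mm above the stand's underside, at rest and released (x of stand in the frame of dock between -0.005 and 0.005 m and y of stand in the frame of dock between -0.005 and 0.005 m and angle between the x axis of stand and the x axis of dock, either way round below 0.05 rad and angle between stand's own z axis and vertical below 0.05 rad and value of joint guide above 0.095 m and linear speed of stand below 0.02 m/s and (angle between loaf1's own x axis and vertical below 0.4 rad or angle between loaf1's own x axis and vertical above 2.74 rad) and x of loaf1 in the frame of stand between -0.085 and 0.085 m and y of loaf1 in the frame of stand between -0.085 and 0.085 m and z of loaf1 in the frame of stand between 0.08 and 0.125 m and linear speed of each of loaf1, loaf2, loaf3, loaf4 below 0.1 m/s and (angle between loaf2's own x axis and vertical below 0.4 rad or angle between loaf2's own x axis and vertical above 2.74 rad) and x of loaf2 in the frame of stand between -0.085 and 0.085 m and y of loaf2 in the frame of stand between -0.085 and 0.085 m and z of loaf2 in the frame of stand between 0.08 and 0.125 m and (angle between loaf3's own x axis and vertical below 0.4 rad or angle between loaf3's own x axis and vertical above 2.74 rad) and x of loaf3 in the frame of stand between -0.085 and 0.085 m and y of loaf3 in the frame of stand between -0.085 and 0.085 m and z of loaf3 in the frame of stand between 0.08 and 0.125 m and (angle between loaf4's own x axis and vertical below 0.4 rad or angle between loaf4's own x axis and vertical above 2.74 rad) and x of loaf4 in the frame of stand between -0.085 and 0.085 m and y of loaf4 in the frame of stand between -0.085 and 0.085 m and z of loaf4 in the frame of stand between 0.08 and 0.125 m); the robot touches nothing.
It fails at once if the coffee mug is knocked over (angle between coffee_mug's own z axis and vertical above 0.6 rad).
Of loaf1, loaf2, loaf3, loaf4 only 3 to 4 are there at a start; the rules pass over those that are not, and their reading is None.
At some moment in a run one of loaf1, loaf2, loaf3, loaf4 may be knocked a few centimetres aside while the robot is not near it.
Once in a run the grip may slacken for a moment while it holds something.
It also fails if it takes over 210 s, if anything falls off the work surface, if the arm or the gripper's body presses on something with over 40 N, if the wrist force passes 120 N, or if a joint passes its speed limit or range.

ROBOT

A 6-joint arm with a two-finger parallel gripper is mounted at the origin on the work surface. World frame = base frame: x ahead of the robot, y to its left, z up, the work surface at z = 0. Lengths are in m, angles in rad, forces in N, time in s.
With the tool pointing down it reaches from about 0.425 to 0.925 m from the base axis. Payload 12.5 kg.
Tool frame: the origin (TCP) lies midway between the tips of the shut fingers; the grasp point (between the pads) lies 19 mm behind it; z points along the fingers, y is the line along which they close (so a half turn about z gives the same grasp; the last joint's range is limited). The gripper opens to 85 mm and grips with 20 to 120 N. Pads are 22 mm wide; open, the fingers measure 114 mm over their backs; the gripper's body (76 mm by 85 mm) begins 54 mm behind the grasp point. The pads swing forward as they close: fully open they stand 13 mm farther back than shut.
Start: joints at [1.184, 0.491, 1.559, -0, 1.092, -0.106], TCP at [0.173, 0.601, 0.231] pointing down, gripper open.
Joint ranges: [-3.1, 3.1], [-0.84, 2.19], [0.05, 2.79], [-1.13, 4.28], [0.06, 2.93], [-2.69, 2.69]. Speed limits (rad/s): [2.22, 2.22, 2.79, 3.14, 3.14, 3.14].

INTERFACE

Orientations are given as [roll, pitch, yaw] about the fixed x, y, z axes, in that order (R = Rz(yaw) Ry(pitch) Rx(roll)).
In Python, from rig import sensors, grab_frame, ticket gives the robot as it stands. The module is installed in compiled form; this text tells all that it offers.
- The arm moves only by the shell command python3 -m creep 'ROWS' [FORCE]. ROWS is text: rows parted by semicolons, each of 7 numbers parted by spaces: the finger opening in mm, from 0 to 85.4, then the shift along the tool's x, y, z in units of 30 mm (1.0 is 30 mm), then the turn, a rotation vector about the tool's x, y, z in degrees. A call has 1 to 8 rows; each row shifts and turns the commanded pose from where the row before left it, along the tool's axes as they then stand; what a row does not reach is not made up. A row lasts 1/10 s, in which the tool goes at most 50 mm and 8.59 degrees, less where a joint would pass 70% of its speed; a pose out of reach is approached as far as the arm can. A call is refused whole if a number of a shift passes 1 or a number of a turn 8.59, either way. A call with a gripper value outside its range is refused whole. The fingers move at their own pace and stop on an object; FORCE is the grip in N (left out, the last holds). Time passes only in rows, so rows that do not move let the fingers close. It gives the time, the measured TCP pose, the force, the opening and the grip force at its end, in the units of the state.
- sensors.state(): the state, without advancing time (a new reading comes with each control period).
- grab_frame(name): name is "scene" or "top" or "wrist"; returns a dict with "frame" (480x640x3 uint8, red, green, blue), "mtx" (3x3 intrinsics, pixels), "cam_to_world" (4x4, takes a point from camera to world coordinates). Camera axes: x right, y up, looking along -z (the intrinsics and any distortion apply to the point x, -y, -z); pixel columns grow to the right and rows downward; lengths in m; the calibration is good to about 2 mm. A picture is of the moment at which its call begins. There is no depth.
- ticket.finish_job(): hands the job in; it is judged then, once.
The state is a dict: "time": time; "joint_positions": joint angles; "dq": joint speeds; "tau": joint torques, N m; "position": TCP position; "ee_rot": TCP orientation; "force": force on the tool from outside, world axes, zero at the start; "moment": the same for the moment, N m; "gripper_width": opening from 0.0 (shut) to 1.0 (fully open); "finger_force": force on a finger pad.
Only numpy, scipy, OpenCV 4.12 (cv2) and the standard library are available. Lean on these libraries where they do the work, as an engineer would, in place of code of your own. Each camera call takes 0.05 s, during which the arm holds its last target. There are 200 camera calls.

## Working session

There is one attempt and no reset: what is moved stays moved. The work goes in short steps, Python scripts to look and compute and a shell command to move; the robot and the scene stay as the last step left them, time stands still between calls to the robot, and variables do not carry over. Pictures are saved under pics/ and viewed, at most 14 in all, crops included, and the job is handed in when it is done.

```bash
ls; mkdir -p pics; python3 - <<'E'
from rig import sensors, grab_frame
import cv2
s=sensors.state(); print(s)
for n in ["top","scene"]:
    f=grab_frame(n); cv2.imwrite(f"pics/{n}0.png",f["frame"][:,:,::-1]); print(n,f["mtx"].tolist(),f["cam_to_world"].round(4).tolist(),[k for k in f])
E
```

```text
pics
{'time': 0.0, 'joint_positions': array([ 1.18443274e+00,  4.91557526e-01,  1.55946429e+00, -2.02390735e-05,
        1.09171090e+00, -1.05627177e-01]), 'dq': array([-9.02546816e-04,  1.63237791e-04,  7.48617145e-04,  5.13685548e-05,
        1.80706968e-03, -1.78860712e-04]), 'tau': array([-7.12370802e-04, -6.18445230e+01, -2.61599386e+01, -1.65031011e-04,
        4.03053768e-03,  1.18889082e-05]), 'position': array([0.17307405, 0.60031278, 0.2307239 ]), 'ee_rot': array([-3.14045705e+00, -1.02347770e-04,  2.86086553e+00]), 'force': array([-1.00848327, -0.04700916, -0.61173474]), 'moment': array([ 0.0078635 ,  0.0166653 , -0.00834971]), 'finger_force': 0.0, 'gripper_width': 1.000587390506534}
top [[606.5510506839631, 0.0, 324.9474588527123], [0.0, 606.5510506839631, 233.96056301135934], [0.0, 0.0, 1.0]] [[-0.0013, 0.9889, -0.1488, 0.4131], [-0.9999, -0.0034, -0.014, -0.1066], [-0.0143, 0.1488, 0.9888, 1.4151], [0.0, 0.0, 0.0, 1.0]] ['frame', 'mtx', 'cam_to_world']
scene [[504.80498351309956, 0.0, 308.15869105163176], [0.0, 504.80498351309956, 236.86627412285378], [0.0, 0.0, 1.0]] [[0.7336, -0.569, 0.3715, 0.9285], [0.6795, 0.6209, -0.3908, -0.4536], [-0.0083, 0.5392, 0.8422, 0.8154], [0.0, 0.0, 0.0, 1.0]] ['frame', 'mtx', 'cam_to_world']
```

View pics/top0.png

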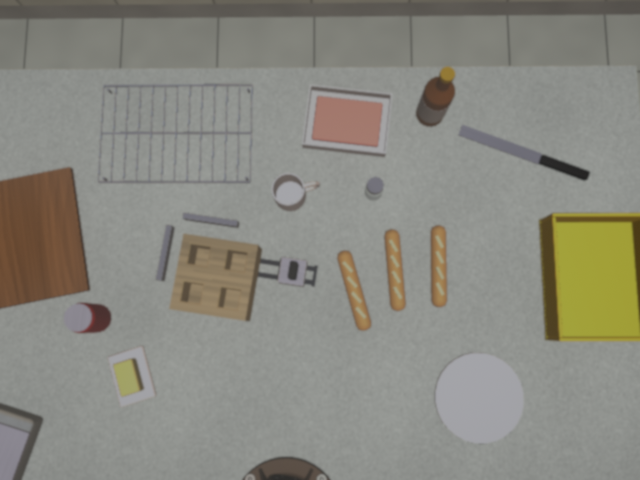

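View pics/scene0.png

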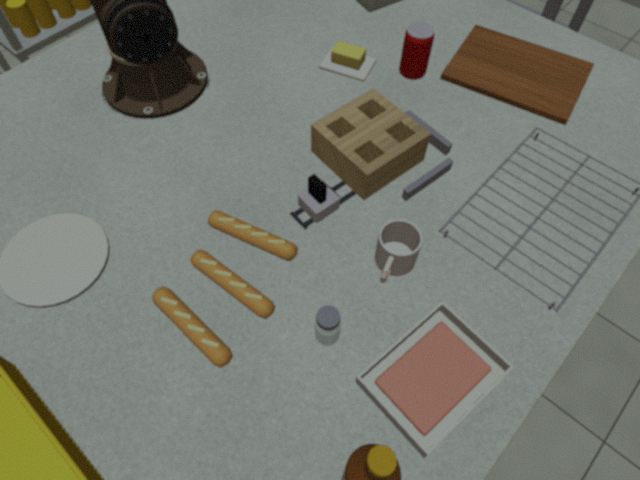

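The top view shows the stand at about (215,277), the far bar at (210,220), the left bar at (165,252), the guide grip at (293,270), the mug at (289,192) and three loaves at about (354,290), (396,270) and (439,266). I'll zoom in for precise corners.

```bash
cat > h.py <<'E'
import numpy as np, cv2
from rig import sensors, grab_frame
def ray(f,u,v,z):
    K=f["mtx"];T=f["cam_to_world"]
    d=T[:3,:3]@np.array([(u-K[0,2])/K[0,0],-(v-K[1,2])/K[1,1],-1.]); o=T[:3,3]
    return o+d*(z-o[2])/d[2]
def proj(f,p):
    T=f["cam_to_world"];K=f["mtx"];c=T[:3,:3].T@(np.array(p)-T[:3,3])
    return np.array([K[0,0]*c[0]/-c[2]+K[0,2],K[1,1]*-c[1]/-c[2]+K[1,2]])
def crop(f,name,x0,y0,w,h,k):
    im=cv2.resize(f["frame"][y0:y0+h,x0:x0+w,::-1],None,fx=k,fy=k,interpolation=cv2.INTER_CUBIC)
    cv2.imwrite(f"pics/{name}.png",im)
E
python3 - <<'E'
from h import *
f=grab_frame("top"); crop(f,"top1",145,200,190,130,4)
for n,u,v,z in [("mug",289,192,.07),("grip",293,270,.086),("l1a",345,254,.016),("l1b",363,327,.016),("l2a",392,233,.016),("l2b",399,308,.016),("l3a",438,228,.016),("l3b",440,304,.016)]: print(n,ray(f,u,v,z).round(3))
E
```

```text
mug [ 0.712 -0.006  0.07 ]
grip [ 0.533 -0.018  0.086]
l1a [ 0.577 -0.133  0.016]
l1b [ 0.409 -0.173  0.016]
l2a [ 0.625 -0.243  0.016]
l2b [ 0.452 -0.256  0.016]
l3a [ 0.637 -0.35   0.016]
l3b [ 0.461 -0.35   0.016]
```

View pics/top1.png

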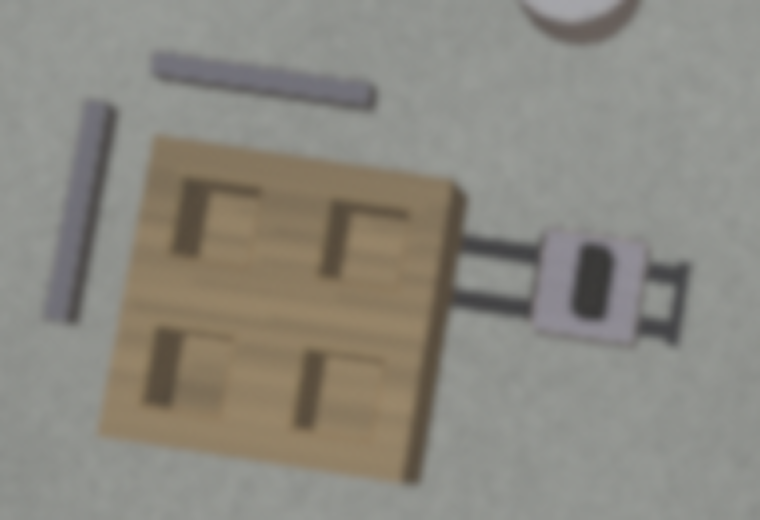

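The crop shows the stand's top corners at (155,135), (455,180), (405,480) and (98,433). It also shows the two bars, and the grip top at (592,281).

```bash
python3 - <<'E'
from h import *
f=grab_frame("top")
P=lambda u,v,z: ray(f,(u+.5)/4-.5+145,(v+.5)/4-.5+200,z)[:2]
c=np.array([P(155,135,.08),P(455,180,.08),P(405,480,.08),P(98,433,.08)])
print("stand",c.mean(0),[np.linalg.norm(c[i]-c[i-1]).round(3) for i in range(4)])
ang=lambda d:np.arctan2(d[1],d[0])
print("yaw", ang(c[0]-c[3]),ang(c[1]-c[2]), ang(c[0]-c[1])-np.pi/2,ang(c[3]-c[2])-np.pi/2)
far=np.array([P(154,53,.03),P(150,76,.03),P(374,85,.03),P(370,107,.03)])
left=np.array([P(86,100,.03),P(107,103,.03),P(45,320,.03),P(68,321,.03)])
print("far",far,ang(far[0]-far[2])-np.pi/2,ang(far[1]-far[3])-np.pi/2)
print("left",left,ang(left[0]-left[2]),ang(left[1]-left[3]))
print("grip",P(592,282,.086), "blk",P(588,288,.038))
# rail end marks
a=ang(far[0]-far[2])-np.pi/2
for yaw in (-.13,-.15,-.17):
    R=np.array([[np.cos(yaw),-np.sin(yaw)],[np.sin(yaw),np.cos(yaw)]])
    F=far@R; L=left@R; print(yaw,"F",F.round(4).tolist(),"L",L.round(4).tolist(), "stand",(c.mean(0)@R).round(4),"grip",(P(592,282,.086)@R).round(4))
E
```

```text
stand [0.52098131 0.15709356] [np.float64(0.167), np.float64(0.17), np.float64(0.167), np.float64(0.171)]
yaw -0.15502463763121782 -0.14938970493250034 -0.15266804917825394 -0.15113227515176542
far [[0.67244176 0.24329338]
 [0.65885067 0.24517041]
 [0.65305052 0.11450297]
 [0.64011907 0.11656712]] -0.14944180258490203 -0.1446369806751493
left [[0.64483706 0.28200245]
 [0.64302605 0.2696919 ]
 [0.51708147 0.30075856]
 [0.51647737 0.28749999]] -0.1457711063063154 -0.13980326159842243
grip [ 0.53305486 -0.01670423] blk [ 0.53396924 -0.01120091]
-0.13 F [[0.6352, 0.3284], [0.6215, 0.3285], [0.6327, 0.1982], [0.6196, 0.1986]] L [[0.6028, 0.3632], [0.6026, 0.3508], [0.4737, 0.3653], [0.4748, 0.352]] stand [0.4962 0.2233] grip [0.5307 0.0525]
-0.15 F [[0.6285, 0.341], [0.6148, 0.3409], [0.6286, 0.2108], [0.6155, 0.2109]] L [[0.5955, 0.3752], [0.5955, 0.3628], [0.4663, 0.3747], [0.4677, 0.3615]] stand [0.4917 0.2332] grip [0.5296 0.0631]
-0.17 F [[0.6216, 0.3536], [0.6079, 0.3531], [0.6243, 0.2233], [0.6112, 0.2232]] L [[0.5878, 0.387], [0.5881, 0.3746], [0.4587, 0.3839], [0.4604, 0.3707]] stand [0.4869 0.243 ] grip [0.5282 0.0737]
```

```bash
cat > plan.py <<'E'
import sys,numpy as np
from rig import sensors
from scipy.spatial.transform import Rotation as Ro
# usage: plan.py x y z [roll pitch yaw]: shift (units of 30mm, after turning) and turn (deg rotvec)
a=[float(v) for v in sys.argv[1:]]; s=sensors.state()
R0=Ro.from_euler('xyz',s["ee_rot"]); R1=Ro.from_euler('xyz',a[3:6]) if len(a)>5 else R0
d=np.array(a[:3])-s["position"]
print("t",round(s["time"],2),"pos",s["position"].round(4),"rpy",s["ee_rot"].round(3),"q",s["joint_positions"].round(2),"F",s["force"].round(1))
print("turn deg",np.degrees((R0.inv()*R1).as_rotvec()).round(2),"| shift before-turn",(R0.inv().apply(d)/.03).round(3),"| after-turn",(R1.inv().apply(d)/.03).round(3))
E
python3 -m creep '85 0 0 0 0 0 -7.4; 85 -.945 -.99 0 0 0 0;85 -.945 -.99 0 0 0 0;85 -.945 -.99 0 0 0 0;85 -.945 -.99 0 0 0 0;85 -.945 -.99 0 0 0 0;85 -.945 -.99 0 0 0 0;85 -.945 -.99 0 0 0 0'
python3 -m creep '85 -.945 -.99 0 0 0 0;85 -.945 -.99 0 0 0 0;85 -.945 -.99 0 0 0 0;85 -.945 -.99 0 0 0 0;85 -.945 -.99 0 0 0 0;85 -.945 -.99 0 0 0 0;85 0 0 0 0 0 0;85 0 0 0 0 0 0'
python3 plan.py .4795 .1634 .16 3.1416 0 2.993
python3 - <<'E'
from h import *
f=grab_frame("wrist"); crop(f,"w1",0,0,640,480,1); np.savez("w1.npz",**f)
E
```

```text
time: 1.0
position: [0.3386, 0.3636, 0.2313]
ee_rot: [3.141, 0.0, 2.99]
force: [0.1, 0.1, 0.5]
gripper_width: 0.995
finger_force: 0.0
time: 1.8
position: [0.4792, 0.1626, 0.2311]
ee_rot: [3.142, -0.001, 2.988]
force: [0.1, 0.8, -0.1]
gripper_width: 0.997
finger_force: 0.0
t 1.8 pos [0.4792 0.1626 0.2311] rpy [ 3.142e+00 -1.000e-03  2.988e+00] q [ 0.2   0.32  1.85  0.    0.97 -1.22] F [ 0.1  0.8 -0.1]
turn deg [ 0.   -0.04 -0.29] | shift before-turn [-0.006  0.027  2.369] | after-turn [-0.005  0.027  2.369]
```

View pics/w1.png

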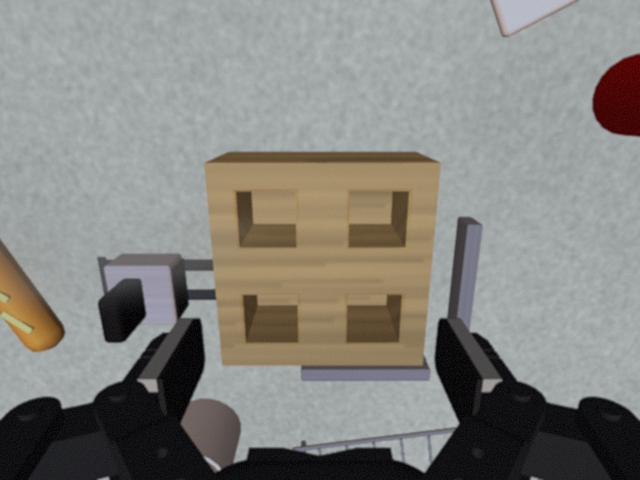

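The wrist view shows the stand's top corners at (208,163), (438,163), (424,365) and (222,365). The left bar is at (463,270) and the far bar at (365,370). I'll check the calibration against my estimates.

```bash
python3 - <<'E'
from h import *
f=np.load("w1.npz")
c=np.array([ray(f,u,v,.08)[:2] for u,v in [(424,365),(222,365),(208,163),(438,163)]])
print("stand",c.mean(0),[np.linalg.norm(c[i]-c[i-1]).round(3) for i in range(4)])
ang=lambda d:np.arctan2(d[1],d[0])
print(ang(c[0]-c[3]),ang(c[1]-c[2]),ang(c[0]-c[1])-np.pi/2,ang(c[3]-c[2])-np.pi/2)
h=[ray(f,u,v,.08)[:2] for u,v in [(374,319),(272,319),(378,219),(267,219)]]
print("holes",np.round(h,4))
far=[ray(f,u,v,.03)[:2] for u,v in [(429,368),(302,368)]]; l=[ray(f,u,v,.03)[:2] for u,v in [(460,222),(453,318)]]
print("far",np.round(far,4),"left",np.round(l,4))
E
```

```text
stand [0.52016112 0.158216  ] [np.float64(0.169), np.float64(0.171), np.float64(0.169), np.float64(0.165)]
-0.13254289183534768 -0.16952880088300926 -0.1532009525996083 -0.15374578710630504
holes [[0.5669 0.1931]
 [0.5542 0.1111]
 [0.4838 0.2054]
 [0.4711 0.1233]]
far [[0.6581 0.2441]
 [0.6389 0.1195]] left [[0.5119 0.2815]
 [0.6058 0.2706]]
```

```bash

python3 -m creep '80 .07 .05 .9 0 0 0;80 0 0 .95 0 0 0;80 0 0 .95 0 0 0;80 0 0 .95 0 0 0;80 0 0 .95 0 0 0;80 0 0 .6 0 0 0;80 0 0 .6 0 0 0;80 0 0 .6 0 0 0'
python3 -m creep '30 0 0 0 0 0 0;30 0 0 0 0 0 0;30 0 0 0 0 0 0;30 0 0 0 0 0 0;30 0 0 0 0 0 0;30 0 0 0 0 0 0;30 0 0 0 0 0 0;30 0 0 0 0 0 0' 50
python3 -m creep '30 0 .2 0 0 0 0;30 0 .2 0 0 0 0;30 0 .2 0 0 0 0;30 0 .2 0 0 0 0;30 0 .2 0 0 0 0;30 0 .2 0 0 0 0;30 0 0 0 0 0 0;30 0 0 0 0 0 0'
```

```text
time: 2.65
position: [0.4766, 0.1664, 0.0357]
ee_rot: [3.141, -0.0, 2.992]
force: [0.2, -0.3, 0.2]
gripper_width: 0.94
finger_force: 0.0
time: 3.45
position: [0.4774, 0.1655, 0.0373]
ee_rot: [3.141, 0.001, 2.99]
force: [-3.5, 5.9, 7.4]
gripper_width: 0.462
finger_force: 52.4
time: 4.25
position: [0.4832, 0.2008, 0.0373]
ee_rot: [3.141, 0.001, 2.989]
force: [-1.0, 1.6, 5.5]
gripper_width: 0.462
finger_force: 52.3
```

```bash

python3 -m creep '30 -.2 0 0 0 0 0;30 -.2 0 0 0 0 0;30 -.2 0 0 0 0 0;30 -.2 0 0 0 0 0;30 -.2 0 0 0 0 0;30 -.1 0 0 0 0 0;30 0 0 0 0 0 0;30 0 0 0 0 0 0'
python3 -m creep '30 -.05 .05 0 0 0 0;30 0 0 0 0 0 0;30 -.05 .05 0 0 0 0;30 0 0 0 0 0 0'
python3 -m creep '30 -.05 .05 0 0 0 0;30 0 0 0 0 0 0'
python3 -m creep '30 -.05 .05 0 0 0 0;30 0 0 0 0 0 0'
```

```text
time: 5.05
position: [0.5145, 0.1956, 0.0373]
ee_rot: [-3.141, -0.001, 2.99]
force: [-7.1, -0.5, 10.4]
gripper_width: 0.463
finger_force: 52.6
time: 5.45
position: [0.5178, 0.1977, 0.0373]
ee_rot: [-3.141, -0.002, 2.989]
force: [-8.7, -4.4, 10.8]
gripper_width: 0.463
finger_force: 52.8
time: 5.65
position: [0.5195, 0.1989, 0.0373]
ee_rot: [-3.141, -0.001, 2.989]
force: [-7.5, -5.1, 11.6]
gripper_width: 0.463
finger_force: 52.8
time: 5.85
position: [0.5213, 0.2002, 0.0373]
ee_rot: [-3.141, -0.001, 2.989]
force: [-7.8, -5.7, 10.2]
gripper_width: 0.46
finger_force: 52.8
```

```bash

for i in 1 2 3; do python3 -m creep '30 -.06 0 0 0 0 0;30 0 0 0 0 0 0' | sed -n '2p;4p'; done
for i in 1 2 3; do python3 -m creep '30 0 .06 0 0 0 0;30 0 0 0 0 0 0' | sed -n '2p;4p'; done
```

```text
position: [0.5228, 0.2002, 0.0373]
force: [-10.9, -2.2, 11.6]
position: [0.5233, 0.2, 0.0373]
force: [-16.3, 0.2, 14.2]
position: [0.5234, 0.1997, 0.0373]
force: [-25.6, 1.2, 20.9]
position: [0.5233, 0.2, 0.0373]
force: [-25.4, -13.3, 23.1]
position: [0.5232, 0.2008, 0.0372]
force: [-27.1, -22.7, 24.8]
position: [0.5232, 0.2018, 0.0372]
force: [-27.1, -29.0, 27.5]
```

```bash

python3 -m creep '30 0 .06 0 0 0 0;30 0 0 0 0 0 0;75 0 0 0 0 0 0;75 0 0 0 0 0 0;75 0 0 0 0 0 0;75 0 0 0 0 0 0;75 0 0 0 0 0 0;75 0 0 0 0 0 0'
python3 -m creep '75 0 0 -.5 0 0 0;75 0 0 -.8 0 0 0;75 0 0 -.95 0 0 0;75 0 0 -.95 0 0 0;75 0 0 -.95 0 0 0;75 0 0 -.95 0 0 0;75 0 0 -.95 0 0 0;75 0 0 -.5 0 0 0'
python3 - <<'E'
from h import *
f=grab_frame("wrist"); crop(f,"w2",0,0,640,480,1); np.savez("w2.npz",**f)
E
python3 plan.py .541 .03 .231
```

```text
time: 7.85
position: [0.5286, 0.2071, 0.0362]
ee_rot: [3.142, -0.0, 2.99]
force: [0.4, -0.5, -0.2]
gripper_width: 0.879
finger_force: 0.0
time: 8.65
position: [0.5291, 0.2072, 0.2352]
ee_rot: [3.14, 0.003, 2.99]
force: [-0.4, 0.1, -0.1]
gripper_width: 0.879
finger_force: 0.0
t 8.7 pos [0.5295 0.2073 0.2367] rpy [3.14  0.005 2.99 ] q [ 0.26  0.4   1.7   0.    1.04 -1.16] F [-0.1  0.5  1.3]
turn deg [0. 0. 0.] | shift before-turn [-1.268 -5.786  0.182] | after-turn [-1.268 -5.786  0.182]
```

View pics/w2.png

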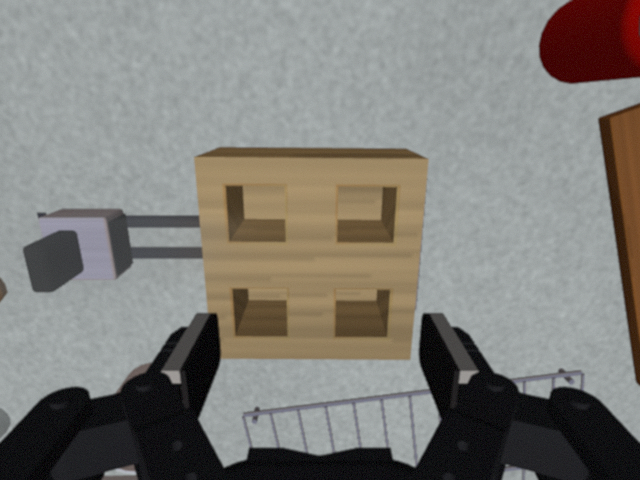

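The wrist view shows the stand's top corners at (197,157), (426,159), (412,358) and (212,358). Both bars are hidden behind the stand's top edges, as expected once it is docked. The guide sits at the left, with the mug at bottom left.

```bash
python3 - <<'E'
from h import *
f=np.load("w2.npz")
def st(f,cs):
    c=np.array([ray(f,u,v,.08)[:2] for u,v in cs]); d=c[0]-c[3]+c[1]-c[2]; print("stand",c.mean(0).round(4),"yaw",np.arctan2(d[1],d[0]).round(4))
    return c
st(f,[(412,358),(212,358),(197,157),(426,159)])
t=grab_frame("top"); crop(t,"t2",145,200,190,130,4); np.savez("t2.npz",**t)
# predicted corners in crop for flush dock
for D in [(.5654,.1947)]:
  y=-.147;R=np.array([[np.cos(y),-np.sin(y)],[np.sin(y),np.cos(y)]])
  for a in [(85,85),(85,-85),(-85,-85),(-85,85)]:
    p=R@(np.array(a)/1000)+D; u=proj(t,[*p,.08]); print(((u-[145,200]+.5)*4-.5).round(0))
E
```

```text
stand [0.5657 0.1948] yaw -0.1555
[91. 55.]
[389.  98.]
[338. 400.]
[ 34. 356.]
```

View pics/t2.png

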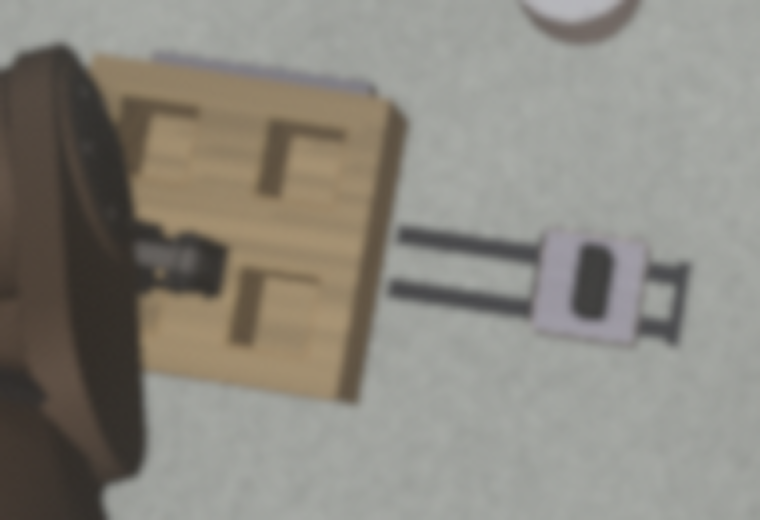

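The stand is docked within about 1 mm. Next I'll grasp the guide grip.

```bash

python3 -m creep '75 -.16 -.92 0 0 0 0;70 -.16 -.92 0 0 0 0;65 -.16 -.92 0 0 0 0;60 -.16 -.92 0 0 0 0;60 -.16 -.92 0 0 0 0;60 -.15 -.92 0 0 0 0;60 -.15 -.92 0 0 0 0;60 -.15 -.92 0 0 0 0'
python3 -m creep '60 0 0 0 0 0 0;60 0 0 0 0 0 0'; python3 plan.py .533 -.017 .045 3.1416 0 2.993
```

```text
time: 9.55
position: [0.5319, -0.018, 0.2315]
ee_rot: [3.141, -0.002, 2.99]
force: [0.3, 0.1, -0.4]
gripper_width: 0.704
finger_force: 0.0
time: 9.75
position: [0.532, -0.0172, 0.2318]
ee_rot: [3.141, -0.002, 2.989]
force: [0.1, 0.4, 0.8]
gripper_width: 0.702
finger_force: 0.0
t 9.75 pos [ 0.532  -0.0172  0.2318] rpy [ 3.141e+00 -2.000e-03  2.989e+00] q [-0.16  0.36  1.78  0.    1.   -1.57] F [0.1 0.4 0.8]
turn deg [ 0.01 -0.09 -0.25] | shift before-turn [-0.04   0.009  6.226] | after-turn [-0.031  0.011  6.226]
```

```bash

python3 -m creep '60 0 0 .9 0 0 0;60 0 0 .9 0 0 0;60 0 0 .9 0 0 0;60 0 0 .9 0 0 0;60 0 0 .9 0 0 0;60 0 0 .8 0 0 0;60 0 0 .5 0 0 0;60 0 0 .4 0 0 0'
python3 -m creep '10 0 0 0 0 0 0;10 0 0 0 0 0 0;10 0 0 0 0 0 0;10 0 0 0 0 0 0;10 0 0 0 0 0 0;10 0 0 0 0 0 0;10 0 0 0 0 0 0;10 0 0 0 0 0 0' 40
python3 -m creep '10 0 .3 0 0 0 0;10 0 .3 0 0 0 0;10 0 .3 0 0 0 0;10 0 .3 0 0 0 0;10 0 .3 0 0 0 0;10 0 .3 0 0 0 0;10 0 .3 0 0 0 0;10 0 .3 0 0 0 0'
python3 -m creep '10 0 .2 0 0 0 0;10 0 .1 0 0 0 0;10 0 0 0 0 0 0'
for i in 1 2 3 4; do python3 -m creep '10 0 .07 0 0 0 0;10 0 0 0 0 0 0' | sed -n '2p;4p'; done
```

```text
time: 10.55
position: [0.5319, -0.0158, 0.0453]
ee_rot: [3.141, -0.002, 2.991]
force: [0.4, 0.8, 0.3]
gripper_width: 0.705
finger_force: 0.0
time: 11.35
position: [0.5327, -0.0169, 0.0476]
ee_rot: [3.141, 0.001, 2.99]
force: [-0.9, 3.4, 7.3]
gripper_width: 0.208
finger_force: 40.6
time: 12.15
position: [0.5435, 0.054, 0.0476]
ee_rot: [-3.141, 0.001, 2.99]
force: [-1.9, -3.6, 6.9]
gripper_width: 0.205
finger_force: 40.8
time: 12.45
position: [0.5449, 0.0633, 0.0476]
ee_rot: [3.141, 0.001, 2.99]
force: [-1.1, 3.6, 6.8]
gripper_width: 0.205
finger_force: 40.8
position: [0.5452, 0.0651, 0.0476]
force: [-2.2, 0.7, 7.4]
position: [0.5455, 0.0671, 0.0476]
force: [-2.2, 0.4, 6.9]
position: [0.5457, 0.0691, 0.0476]
force: [-2.1, -0.8, 7.3]
position: [0.5461, 0.0712, 0.0476]
force: [-1.5, -1.2, 7.1]
```

```bash

for i in 1 2 3 4; do python3 -m creep '10 0 .06 0 0 0 0;10 0 0 0 0 0 0' | sed -n '2p;4p'; done
```

```text
position: [0.5464, 0.0729, 0.0476]
force: [-1.5, -0.7, 6.6]
position: [0.5466, 0.0741, 0.0476]
force: [-3.5, -7.6, 7.9]
position: [0.5465, 0.0742, 0.0476]
force: [-3.9, -24.4, 9.6]
position: [0.5465, 0.0744, 0.0476]
force: [-6.7, -40.0, 11.9]
```

```bash

python3 -m creep '32 0 0 0 0 0 0;32 0 0 0 0 0 0;32 0 -.08 0 0 0 0;32 0 0 0 0 0 0;32 0 0 -.5 0 0 0;32 0 0 -.9 0 0 0;32 0 0 -.9 0 0 0;32 0 0 -.9 0 0 0'
python3 -m creep '40 0 0 -.9 0 0 0;50 0 0 -.9 0 0 0;60 0 0 -.9 0 0 0;60 0 -.9 0 0 0 0;60 0 -.9 0 0 0 0;60 0 -.9 0 0 0 0;60 0 -.9 0 0 0 0;60 0 -.9 0 0 0 0'
python3 -m creep '60 0 -.9 0 0 0 0;60 0 -.9 0 0 0 0;60 0 0 0 0 0 0;60 0 0 0 0 0 0'
python3 - <<'E'
from h import *
t=grab_frame("top"); np.savez("t3.npz",**t); w=grab_frame("wrist"); np.savez("w3.npz",**w)
a=cv2.resize(t["frame"][210:310,160:320],None,fx=2.5,fy=2.5,interpolation=cv2.INTER_CUBIC); b=cv2.resize(w["frame"],(400,300))
l=cv2.resize(t["frame"][200:350,300:500],(800,600)[:2],interpolation=cv2.INTER_CUBIC)
l=cv2.resize(l,(400,300)); z=np.zeros((50,400,3),np.uint8)
cv2.imwrite("pics/c3.png",np.vstack([np.hstack([np.vstack([a,z]),b]),np.hstack([l,l*0])])[:,:,::-1])
E
```

```text
time: 14.85
position: [0.5464, 0.0764, 0.1437]
ee_rot: [3.142, -0.0, 2.99]
force: [-0.2, 0.2, 0.5]
gripper_width: 0.374
finger_force: 0.0
time: 15.65
position: [0.5259, -0.0581, 0.2238]
ee_rot: [3.141, 0.0, 2.991]
force: [0.2, -0.1, -0.0]
gripper_width: 0.704
finger_force: 0.0
time: 16.05
position: [0.518, -0.1107, 0.2237]
ee_rot: [3.141, -0.0, 2.989]
force: [0.4, 0.3, 0.2]
gripper_width: 0.702
finger_force: 0.0
```

View pics/c3.png

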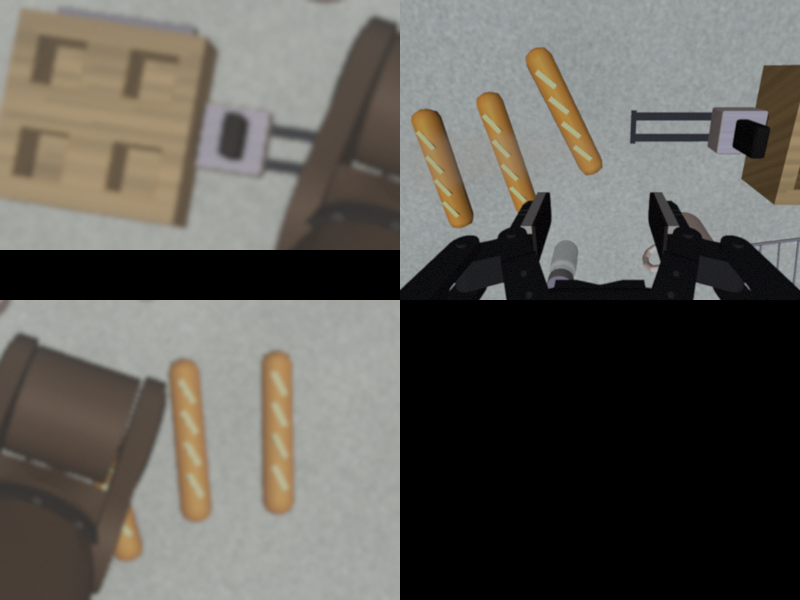

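The stand is still docked, the guide block is up against it, and the three loaves are untouched. Next I'll test the wrist tilt direction in the air.

```bash

python3 plan.py .5 -.15 .2237
python3 -m creep '60 0 0 -.9 8.5 0 0;60 0 0 -.9 8.5 0 0;60 0 0 0 0 0 0'; python3 plan.py .5 -.15 .2237
```

```text
t 16.15 pos [ 0.5181 -0.11    0.2237] rpy [ 3.141 -0.     2.991] q [-0.33  0.36  1.8   0.    0.98 -1.75] F [-0.   0.5 -0.3]
turn deg [0. 0. 0.] | shift before-turn [ 3.96e-01 -1.41e+00  1.00e-03] | after-turn [ 3.96e-01 -1.41e+00  1.00e-03]
time: 16.45
position: [0.5199, -0.1042, 0.2801]
ee_rot: [-2.841, 0.005, 2.994]
force: [-0.9, 0.4, -0.3]
gripper_width: 0.708
finger_force: 0.0
t 16.45 pos [ 0.5199 -0.1042  0.2801] rpy [-2.841  0.005  2.994] q [-0.18  0.32  1.74 -0.34  1.09 -1.44] F [-0.9  0.4 -0.3]
turn deg [0. 0. 0.] | shift before-turn [ 0.443 -0.978  2.27 ] | after-turn [ 0.443 -0.978  2.27 ]
```

Positive q4 points the tool to +y, so the loaves will be inserted with the tool horizontal, pointing along dock +y. Next I'll measure the loaves by colour.

```bash
cat > loaves.py <<'E'
from h import *
import sys
def loaves(f,z=.016):
    hsv=cv2.cvtColor(f["frame"],cv2.COLOR_RGB2HSV)
    m=cv2.inRange(hsv,(8,100,90),(24,255,255)); m=cv2.morphologyEx(m,cv2.MORPH_CLOSE,np.ones((5,5)))
    out=[]
    for c in cv2.findContours(m,cv2.RETR_EXTERNAL,cv2.CHAIN_APPROX_NONE)[0]:
        if cv2.contourArea(c)<250: continue
        p=np.array([ray(f,u,v,z)[:2] for u,v in c[:,0]],np.float32)
        (cx,cy),(w,h),a=cv2.minAreaRect(p)
        b=cv2.boxPoints(((cx,cy),(w,h),a)); e=[b[1]-b[0],b[2]-b[1]]; d=max(e,key=np.linalg.norm); d=d*np.sign(d[0])
        out.append((round(cx,4),round(cy,4),round(float(np.arctan2(d[1],d[0])),3),round(max(w,h),3),round(min(w,h),3)))
    return sorted(out,key=lambda o:-o[1])
for n in sys.argv[1:]:
    for o in loaves(grab_frame(n)): print(n,o)
E
python3 -m creep '60 0 0 0 -8.5 0 0;60 0 0 0 -8.5 0 0;60 .5 .9 0 0 0 0;60 .5 .9 0 0 0 0;60 .5 .9 0 0 0 0;60 0 0 0 0 0 0;60 0 0 0 0 0 0'
python3 loaves.py wrist top; python3 - <<'E'
from loaves import *
f=np.load("w3.npz"); print("w3",loaves(f))
E
```

```text
time: 17.15
position: [0.4864, -0.0192, 0.2772]
ee_rot: [3.14, 0.0, 2.992]
force: [0.2, -0.7, 0.2]
gripper_width: 0.702
finger_force: 0.0
wrist (0.5527, 0.2833, -0.125, 0.057, 0.048)
wrist (0.6524, 0.273, 1.42, 0.058, 0.056)
wrist (0.5209, 0.2074, 1.452, 0.172, 0.082)
wrist (0.5382, 0.1905, 1.42, 0.058, 0.057)
wrist (0.6369, 0.1746, 1.42, 0.058, 0.057)
wrist (0.4938, -0.1545, 0.271, 0.189, 0.036)
wrist (0.5413, -0.2498, 0.072, 0.19, 0.04)
wrist (0.5507, -0.3526, -0.019, 0.191, 0.042)
top (0.6209, 0.592, 0.199, 0.295, 0.205)
top (0.4938, -0.1529, 0.273, 0.183, 0.031)
top (0.54, -0.2475, 0.07, 0.181, 0.031)
top (0.55, -0.349, -0.027, 0.183, 0.03)
top (0.9861, -0.3648, -0.088, 0.096, 0.065)
top (0.522, -0.6987, -0.027, 0.289, 0.23)
w3 [(0.4937, -0.1542, 0.272, 0.189, 0.035), (0.539, -0.2495, 0.072, 0.185, 0.037), (0.5506, -0.3518, -0.014, 0.191, 0.041)]
```

```bash
python3 plan.py .4505 -.166 .09 3.1416 0 -2.8696
```

```text
t 17.25 pos [ 0.4867 -0.0202  0.2772] rpy [3.141 0.    2.99 ] q [-0.18  0.24  1.82  0.    1.07 -1.6 ] F [ 0.6  0.  -1. ]
turn deg [ 6.000e-02  1.000e-02 -2.427e+01] | shift before-turn [ 0.46  -4.994  6.236] | after-turn [ 2.469 -4.358  6.241]
```

```bash

python3 -m creep '60 0 0 0 0 0 -8.1;60 0 0 0 0 0 -8.1;60 0 0 0 0 0 -8.1;60 .49 -.87 .8 0 0 0;60 .49 -.87 .8 0 0 0;60 .49 -.87 .8 0 0 0;60 .49 -.87 .8 0 0 0;60 .49 -.87 .8 0 0 0'
python3 -m creep '60 0 0 .9 0 0 0;60 0 0 .9 0 0 0;60 0 0 .44 0 0 0;60 0 0 0 0 0 0'
python3 plan.py .4505 -.166 .006 3.1416 0 -2.8696
```

```text
time: 18.05
position: [0.4504, -0.1672, 0.1564]
ee_rot: [3.141, 0.001, -2.87]
force: [0.2, -0.7, 0.2]
gripper_width: 0.705
finger_force: 0.0
time: 18.45
position: [0.4501, -0.1658, 0.0884]
ee_rot: [3.139, -0.002, -2.87]
force: [0.1, -0.0, -0.5]
gripper_width: 0.707
finger_force: 0.0
t 18.45 pos [ 0.4501 -0.1658  0.0884] rpy [ 3.139e+00 -2.000e-03 -2.870e+00] q [-0.49  0.51  2.05  0.    0.59 -2.33] F [ 0.1 -0.  -0.5]
turn deg [ 0.15 -0.13 -0.05] | shift before-turn [-0.019 -0.016  2.747] | after-turn [-0.013 -0.009  2.747]
```

```bash

python3 -m creep '60 0 0 .8 0 0 0;60 0 0 .8 0 0 0;60 0 0 .6 0 0 0;60 0 0 .53 0 0 0;60 0 0 0 0 0 0'
python3 -m creep '20 0 0 0 0 0 0;20 0 0 0 0 0 0;20 0 0 0 0 0 0;20 0 0 0 0 0 0;20 0 0 0 0 0 0;20 0 0 0 0 0 0;20 0 0 0 0 0 0' 70
python3 -m creep '20 0 0 -.4 0 0 0;20 0 0 -.8 0 0 0;20 0 0 -.9 0 0 0;20 0 0 -.9 0 0 0;20 0 0 -.9 0 0 0;20 0 0 -.9 0 0 0;20 0 0 -.9 0 0 0;20 0 0 -.9 0 0 0'
python3 -m creep '20 0 0 -.9 0 0 0;20 0 0 -.9 0 0 0;20 0 0 -.9 0 0 0'
```

```text
time: 18.95
position: [0.4505, -0.1656, 0.0075]
ee_rot: [3.14, -0.001, -2.87]
force: [-0.2, 1.8, 0.9]
gripper_width: 0.703
finger_force: 0.0
time: 19.65
position: [0.4512, -0.1657, 0.0096]
ee_rot: [-3.14, 0.002, -2.869]
force: [-0.4, -0.9, 6.8]
gripper_width: 0.405
finger_force: 70.6
time: 20.45
position: [0.4503, -0.1651, 0.2088]
ee_rot: [-3.141, 0.001, -2.869]
force: [-0.3, 0.3, -2.1]
gripper_width: 0.405
finger_force: 69.9
time: 20.75
position: [0.45, -0.165, 0.2898]
ee_rot: [-3.141, 0.001, -2.869]
force: [-0.5, -0.6, -1.6]
gripper_width: 0.403
finger_force: 69.9
```

```bash

python3 -m creep '20 0 0 0 0 0 8.16;20 0 0 0 0 0 8.16;20 0 0 0 0 0 8.16;20 0 0 0 0 0 8.16;20 0 0 0 0 0 8.16;20 0 0 0 0 0 8.16;20 0 0 0 0 0 8.16'
python3 -m creep '20 0 0 0 0 0 8.16;20 0 0 0 0 0 8.16;20 0 0 0 0 0 8.16;20 0 0 0 0 0 8.16;20 0 0 0 0 0 8.16;20 0 0 0 0 0 8.16;20 0 0 0 0 0 8.16'
python3 -m creep '20 .9 .3 0 0 0 0;20 .9 .9 0 0 0 0;20 .9 .9 0 0 0 0;20 .9 .9 0 0 0 0;20 0 0 0 0 0 0'
python3 plan.py .607 .23 .29 1.571 -1.571 0
```

```text
time: 21.45
position: [0.4501, -0.165, 0.2886]
ee_rot: [3.141, 0.001, 2.411]
force: [-0.3, -0.6, -0.3]
gripper_width: 0.407
finger_force: 70.0
time: 22.15
position: [0.4502, -0.165, 0.2886]
ee_rot: [3.141, 0.0, 1.414]
force: [0.6, 0.3, -1.1]
gripper_width: 0.405
finger_force: 70.0
time: 22.65
position: [0.5578, -0.0697, 0.2882]
ee_rot: [3.14, -0.001, 1.423]
force: [-0.8, -0.4, -1.5]
gripper_width: 0.41
finger_force: 70.1
t 22.65 pos [ 0.5578 -0.0697  0.2882] rpy [ 3.140e+00 -1.000e-03  1.423e+00] q [-0.24  0.35  1.64  0.    1.15 -0.09] F [-0.8 -0.4 -1.5]
turn deg [-122.88    9.05  122.81] | shift before-turn [10.122  0.149 -0.053] | after-turn [ 0.06  -1.641 -9.989]
```

```bash

python3 -m creep '20 0 0 -.3 0 8.18 0;20 0 0 -.3 0 8.18 0;20 0 0 0 0 8.18 0;20 0 0 0 0 8.18 0;20 0 0 0 0 8.18 0;20 0 0 0 0 8.18 0'; python3 plan.py .607 .23 .29
python3 -m creep '20 0 0 0 0 8.18 0;20 0 0 0 0 8.18 0;20 0 0 0 0 8.18 0;20 0 0 0 0 8.18 0;20 0 0 0 0 8.18 0;20 0 0 0 0 0 0'
python3 - <<'E'
from h import *
from scipy.spatial.transform import Rotation as Ro
s=sensors.state(); print(s["position"],s["joint_positions"].round(2)); print(Ro.from_euler('xyz',s["ee_rot"]).as_matrix().round(3))
f=grab_frame("scene"); crop(f,"s1",0,0,640,480,1)
E
```

```text
time: 23.25
position: [0.5552, -0.0738, 0.3072]
ee_rot: [3.136, -0.862, 1.424]
force: [-0.6, 0.0, -2.4]
gripper_width: 0.412
finger_force: 70.2
t 23.25 pos [ 0.5552 -0.0738  0.3072] rpy [ 3.136 -0.862  1.424] q [-0.58  0.45  1.67  0.77  1.5  -0.68] F [-0.6  0.  -2.4]
turn deg [0. 0. 0.] | shift before-turn [6.25  0.182 8.171] | after-turn [6.25  0.182 8.171]
time: 23.85
position: [0.5552, -0.0738, 0.304]
ee_rot: [-0.703, -1.565, -1.019]
force: [0.1, 0.6, -1.3]
gripper_width: 0.41
finger_force: 70.2
[ 0.55515589 -0.07380158  0.30399121] [-0.67  0.7   1.75  1.16  1.9  -0.94]
[[ 0.003  0.989  0.151]
 [-0.005 -0.151  0.989]
 [ 1.    -0.003  0.004]]
```

View pics/s1.png

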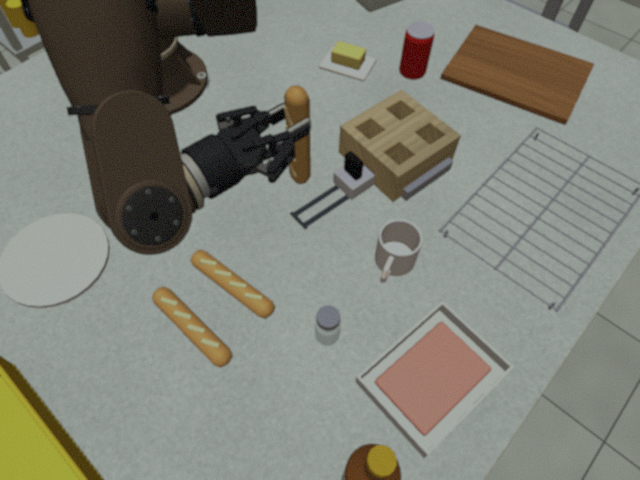

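The scene view shows the loaf held vertical at about (297,135), with the other two loaves, the mug and the docked stand undisturbed. Next I'll carry it over the far-left socket.

```bash

python3 -m creep '20 0 .05 .9 0 0 0;20 0 .05 .96 0 0 0;20 0 .05 .96 0 0 0;20 0 .05 .96 0 0 0;20 0 .05 .96 0 0 0;20 0 .05 .96 0 0 0;20 0 .05 .96 0 0 0;20 0 .03 .96 0 0 0'
python3 -m creep '20 -.5 0 .96 0 0 0;20 -.5 0 .96 0 0 0;20 -.4 0 .96 0 0 0;20 0 0 0 0 0 0;20 0 0 0 0 0 0'
python3 plan.py .6145 .2382 .25
python3 - <<'E'
from h import *
f=grab_frame("scene"); t=grab_frame("top"); 
a=cv2.resize(f["frame"][70:220,280:480],(400,300),interpolation=cv2.INTER_CUBIC); b=cv2.resize(t["frame"][190:310,150:310],(400,300),interpolation=cv2.INTER_CUBIC)
cv2.imwrite("pics/c4.png",np.hstack([a,b])[:,:,::-1])
w=grab_frame("wrist"); 
E
```

```text
time: 24.7
position: [0.6012, 0.1524, 0.3073]
ee_rot: [2.299, -1.565, 2.264]
force: [0.0, -0.3, -0.6]
gripper_width: 0.411
finger_force: 70.3
time: 25.2
position: [0.6139, 0.2369, 0.2648]
ee_rot: [2.107, -1.567, 2.457]
force: [-0.5, -0.5, -1.3]
gripper_width: 0.407
finger_force: 70.2
t 25.2 pos [0.6139 0.2369 0.2648] rpy [ 2.107 -1.567  2.457] q [-0.14  0.73  1.85  1.58  1.57 -1.01] F [-0.5 -0.5 -1.3]
turn deg [0. 0. 0.] | shift before-turn [-0.494  0.012  0.047] | after-turn [-0.494  0.012  0.047]
```

View pics/c4.png

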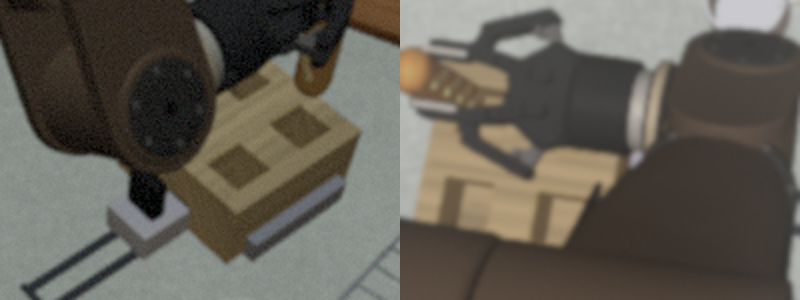

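The scene and top crops show the loaf hanging over the far-left socket. The wrist block passes close to the mug in the top view, so I'll check that clearance before descending.

```bash
python3 - <<'E'
from h import *
t=grab_frame("top"); q=lambda x,y,z:ray(t,(x-400)/2.5+150,y/2.5+190,z).round(3)
for n,x,y in [("cap L",672,38),("cap mid",735,30),("cap R",795,38),("cyl bottomL",670,120),("mugL",710,10)]: print(n,[q(x,y,z).tolist() for z in (.2,.26,.32)], q(x,y,.07) if n=="mugL" else "")
f=grab_frame("scene"); P=lambda x,y:(x/2+280,y/2+70)
print("scene cap centre", P(170,108))
for z in (.2,.23,.26,.29): print(z, ray(f,*P(170,108),z).round(3))
for z in (.15,.18,.2,.22): print("cap bottom",z, ray(f,*P(168,175),z).round(3))
for z in (.3,.32,.35): print("cap top",z, ray(f,*P(165,42),z).round(3))
E
```

```text
cap L [[0.656, 0.046, 0.2], [0.644, 0.038, 0.26], [0.632, 0.031, 0.32]] 
cap mid [[0.662, -0.006, 0.2], [0.65, -0.011, 0.26], [0.638, -0.016, 0.32]] 
cap R [[0.656, -0.055, 0.2], [0.644, -0.057, 0.26], [0.632, -0.06, 0.32]] 
cyl bottomL [[0.588, 0.046, 0.2], [0.58, 0.039, 0.26], [0.571, 0.031, 0.32]] 
mugL [[0.679, 0.015, 0.2], [0.666, 0.009, 0.26], [0.653, 0.003, 0.32]] [0.708 0.028 0.07 ]
scene cap centre (365.0, 124.0)
0.2 [0.574 0.063 0.2  ]
0.23 [0.591 0.037 0.23 ]
0.26 [0.609 0.012 0.26 ]
0.29 [ 0.626 -0.013  0.29 ]
cap bottom 0.15 [0.595 0.041 0.15 ]
cap bottom 0.18 [0.61  0.019 0.18 ]
cap bottom 0.2 [0.62  0.004 0.2  ]
cap bottom 0.22 [ 0.63  -0.011  0.22 ]
cap top 0.3 [0.586 0.029 0.3  ]
cap top 0.32 [0.599 0.01  0.32 ]
cap top 0.35 [ 0.619 -0.018  0.35 ]
```

```bash

python3 -m creep '20 -.5 .01 .04 0 0 0;20 0 0 0 0 0 0' | sed -n '2p;4p'
python3 -m creep '20 -.3 0 0 0 0 0;20 -.3 0 0 0 0 0;20 -.3 0 0 0 0 0;20 0 0 0 0 0 0'| sed -n '2p;4p'
python3 -m creep '20 -.3 0 0 0 0 0;20 -.3 0 0 0 0 0;20 0 0 0 0 0 0'| sed -n '2p;4p'
python3 plan.py .6145 .2382 .15
```

```text
position: [0.6146, 0.2371, 0.2463]
force: [-0.7, -0.3, -1.7]
position: [0.6146, 0.2375, 0.2196]
force: [0.4, -0.6, -1.9]
position: [0.6146, 0.2375, 0.2019]
force: [-0.7, -0.0, -0.3]
t 26.35 pos [0.6146 0.2375 0.2019] rpy [-1.899 -1.569  0.177] q [-0.14  0.83  1.86  1.58  1.57 -1.12] F [-0.7 -0.  -0.3]
turn deg [0. 0. 0.] | shift before-turn [-1.731 -0.004  0.024] | after-turn [-1.731 -0.004  0.024]
```

```bash

for i in 1 2 3; do python3 -m creep '20 -.25 0 0 0 0 0;20 -.25 0 0 0 0 0;20 0 0 0 0 0 0'| sed -n '2p;4p'; done
python3 -m creep '20 -.1 0 0 0 0 0;20 -.1 0 0 0 0 0;20 0 0 0 0 0 0'| sed -n '2p;4p'
```

```text
position: [0.6146, 0.2375, 0.1871]
force: [-0.2, 0.1, -0.9]
position: [0.6146, 0.2375, 0.1721]
force: [0.3, -0.5, -1.2]
position: [0.6146, 0.2375, 0.1571]
force: [-0.6, 0.5, -1.7]
position: [0.6147, 0.2375, 0.1519]
force: [1.0, 0.2, -0.7]
```

```bash

python3 -m creep '20 -.08 0 0 0 0 0;60 0 0 0 0 0 0;60 0 0 0 0 0 0;60 0 0 0 0 0 0;60 0 0 0 0 0 0'
python3 -m creep '60 0 0 -.4 0 0 0;60 0 0 -.8 0 0 0;60 0 0 -.9 0 0 0;60 0 0 -.9 0 0 0;60 .5 0 -.7 0 0 0;60 .9 0 -.5 0 0 0;60 .9 0 -.5 0 0 0;60 .9 0 -.5 0 0 0'
python3 -m creep '60 .9 0 -.9 0 0 0;60 .4 0 -.9 0 0 0;60 0 0 -.9 0 0 0;60 0 0 0 0 0 0'
python3 - <<'E'
from h import *
w=grab_frame("wrist"); f=grab_frame("scene"); print(sensors.state()["position"])
a=cv2.resize(f["frame"][50:230,260:500],(400,300),interpolation=cv2.INTER_CUBIC); b=cv2.resize(w["frame"],(400,300))
cv2.imwrite("pics/c5.png",np.hstack([a,b])[:,:,::-1])
E
python3 loaves.py top
```

```text
time: 28.05
position: [0.6147, 0.2375, 0.1499]
ee_rot: [2.432, -1.57, 2.13]
force: [0.1, -0.3, 0.7]
gripper_width: 0.705
finger_force: 0.0
time: 28.85
position: [0.5909, 0.0817, 0.2468]
ee_rot: [-2.2, -1.57, 0.478]
force: [0.2, -0.0, -0.1]
gripper_width: 0.699
finger_force: 0.0
time: 29.25
position: [0.579, -0.0002, 0.2853]
ee_rot: [2.245, -1.569, 2.313]
force: [-0.6, -0.3, 0.2]
gripper_width: 0.702
finger_force: 0.0
[0.57899974 0.00236495 0.28474637]
top (0.6209, 0.592, 0.199, 0.295, 0.205)
top (0.5489, -0.3478, -0.031, 0.181, 0.032)
top (0.9816, -0.3738, -0.741, 0.097, 0.065)
top (0.522, -0.6987, -0.027, 0.289, 0.23)
```

View pics/c5.png

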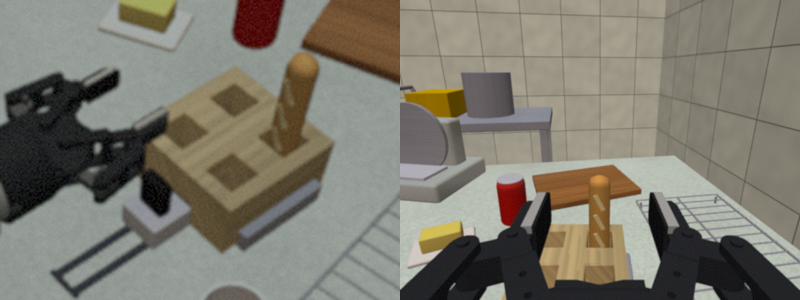

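The first loaf is standing in the far-left socket. Next is loaf 2: un-tilt, turn, and go above it.

```bash

python3 -m creep '60 0 0 0 0 -8.18 0;60 0 0 0 0 -8.18 0;60 0 0 0 0 -8.18 0;60 0 0 0 0 -8.18 0;60 0 0 0 0 -8.18 0;60 0 0 0 0 -8.18 0;60 0 0 0 0 -8.18 0;60 0 0 0 0 -8.18 0'
python3 -m creep '60 0 0 0 0 -8.18 0;60 0 0 0 0 -8.18 0;60 0 0 0 0 -8.2 0;60 -.9 0 0 0 0 8.58;60 -.9 0 0 0 0 8.58;60 0 0 0 0 0 8.58;60 0 0 0 0 0 8.58;60 0 0 0 0 0 8.58'
python3 -m creep '60 0 0 0 0 0 8.58;60 0 0 0 0 0 8.58;60 0 0 0 0 0 8.58;60 0 0 0 0 0 8.58;60 0 0 0 0 0 0;60 0 0 0 0 0 0'
python3 loaves.py wrist top; python3 plan.py .585 -.246 .09 3.1416 0 .072
```

```text
time: 30.2
position: [0.5791, 0.0038, 0.2853]
ee_rot: [3.14, -0.423, 1.422]
force: [-0.4, -0.3, -0.9]
gripper_width: 0.706
finger_force: 0.0
time: 31.0
position: [0.5667, -0.0485, 0.2844]
ee_rot: [-3.141, 0.001, 0.667]
force: [0.1, -0.1, -0.0]
gripper_width: 0.706
finger_force: 0.0
time: 31.6
position: [0.5669, -0.0487, 0.2846]
ee_rot: [-3.142, 0.001, 0.078]
force: [0.4, 0.1, -0.2]
gripper_width: 0.703
finger_force: 0.0
wrist (0.5072, 0.2739, -0.164, 0.057, 0.016)
wrist (0.4952, 0.1958, 1.417, 0.057, 0.056)
wrist (0.5924, 0.1801, -0.16, 0.058, 0.057)
wrist (0.5393, -0.2495, 0.072, 0.19, 0.037)
wrist (0.5489, -0.3531, -0.025, 0.189, 0.042)
top (0.6209, 0.5919, 0.197, 0.295, 0.205)
top (0.5401, -0.2475, 0.07, 0.182, 0.031)
top (0.5489, -0.349, -0.027, 0.181, 0.03)
top (0.9816, -0.3738, -0.741, 0.097, 0.065)
top (0.522, -0.6987, -0.027, 0.289, 0.23)
t 31.7 pos [ 0.567  -0.0489  0.2847] rpy [3.142 0.    0.077] q [-0.2   0.36  1.63 -0.    1.15  1.29] F [ 0.4  0.2 -0.3]
turn deg [0.01 0.02 0.26] | shift before-turn [0.098 6.595 6.491] | after-turn [0.125 6.595 6.491]
```

```bash

python3 -m creep '60 .1 .94 0 0 0 .26;60 0 .94 .8 0 0 0;60 0 .94 .9 0 0 0;60 0 .94 .9 0 0 0;60 0 .94 .9 0 0 0;60 0 .94 .9 0 0 0;60 0 .93 .9 0 0 0;60 0 0 .9 0 0 0'
python3 -m creep '60 0 0 .29 0 0 0;60 0 0 0 0 0 0'
python3 plan.py .5846 -.2453 .0075 3.1416 0 .071
```

```text
time: 32.5
position: [0.5837, -0.2488, 0.0976]
ee_rot: [3.141, -0.001, 0.068]
force: [0.0, 0.1, -0.4]
gripper_width: 0.7
finger_force: 0.0
time: 32.7
position: [0.5832, -0.2452, 0.0893]
ee_rot: [-3.141, 0.002, 0.069]
force: [-0.1, 0.1, 1.0]
gripper_width: 0.702
finger_force: 0.0
t 32.7 pos [ 0.5832 -0.2452  0.0893] rpy [-3.141e+00  2.000e-03  6.900e-02] q [-0.5   0.66  1.67 -0.    0.81  1.  ] F [-0.1  0.1  1. ]
turn deg [-0.06  0.11 -0.09] | shift before-turn [0.051 0.008 2.726] | after-turn [0.046 0.005 2.726]
```

```bash

python3 -m creep '60 .05 0 .8 0 0 0;60 0 0 .8 0 0 0;60 0 0 .6 0 0 0;60 0 0 .53 0 0 0;60 0 0 0 0 0 0' | sed -n 2p
python3 -m creep '20 0 0 0 0 0 0;20 0 0 0 0 0 0;20 0 0 0 0 0 0;20 0 0 0 0 0 0;20 0 0 0 0 0 0;20 0 0 0 0 0 0;20 0 0 0 0 0 0' 70
python3 -m creep '20 0 0 -.4 0 0 0;20 0 0 -.8 0 0 0;20 0 0 -.9 0 0 0;20 0 0 -.9 0 0 0;20 0 0 -.9 0 0 0;20 0 0 -.9 0 0 0;20 0 0 -.9 0 0 0;20 0 0 -.9 0 0 0'
python3 -m creep '20 0 0 -.9 0 0 0;20 0 0 -.9 0 0 0;20 0 0 -.9 0 0 0;20 0 -.9 0 0 0 0;20 0 -.9 0 0 0 0;20 0 -.9 0 0 0 0;20 0 -.9 0 0 0 0;20 0 -.9 0 0 0 0'
python3 -m creep '20 0 0 0 0 0 -8.59;20 0 0 0 0 0 -8.59;20 0 0 0 0 0 -8.59;20 0 0 0 0 0 -8.59;20 0 0 0 0 0 -8.59;20 0 0 0 0 0 -8.59;20 0 0 0 0 0 -8.59;20 0 0 0 0 0 -8.59'
python3 -m creep '20 0 0 0 0 0 -8.59;20 0 0 0 0 0 0'; python3 plan.py .5555 -.07 .305 3.1416 0 1.421
```

```text
position: [0.585, -0.2451, 0.0076]
time: 33.9
position: [0.5859, -0.2459, 0.0099]
ee_rot: [3.14, -0.002, 0.068]
force: [0.0, 0.8, 6.6]
gripper_width: 0.408
finger_force: 71.0
time: 34.7
position: [0.5848, -0.2455, 0.2087]
ee_rot: [3.141, -0.001, 0.068]
force: [0.1, -0.2, -1.0]
gripper_width: 0.408
finger_force: 70.0
time: 35.5
position: [0.5754, -0.1098, 0.2884]
ee_rot: [3.141, -0.001, 0.068]
force: [0.6, 0.3, 0.1]
gripper_width: 0.408
finger_force: 70.0
time: 36.3
position: [0.5756, -0.1108, 0.2884]
ee_rot: [3.141, 0.0, 1.274]
force: [-0.1, 0.7, 0.2]
gripper_width: 0.403
finger_force: 70.2
time: 36.5
position: [0.5756, -0.1108, 0.2883]
ee_rot: [3.141, 0.0, 1.42]
force: [-0.3, -0.9, -1.1]
gripper_width: 0.403
finger_force: 70.1
t 36.5 pos [ 0.5756 -0.1108  0.2883] rpy [3.141 0.    1.42 ] q [-0.3   0.38  1.58 -0.    1.18 -0.15] F [-0.3 -0.9 -1.1]
turn deg [ 0.04  0.02 -0.08] | shift before-turn [ 1.245 -0.868 -0.559] | after-turn [ 1.246 -0.867 -0.558]
```

```bash

python3 -m creep '20 0 0 -.3 0 8.18 0;20 0 0 -.3 0 8.18 0;20 0 0 0 0 8.18 0;20 0 0 0 0 8.18 0;20 0 0 0 0 8.18 0;20 0 0 0 0 8.18 0;20 0 0 0 0 8.18 0;20 0 0 0 0 8.18 0'
python3 -m creep '20 0 0 0 0 8.18 0;20 0 0 0 0 8.18 0;20 0 0 0 0 8.18 0;20 0 0 0 0 0 0'; python3 plan.py .5314 .2507 .265
python3 - <<'E'
from h import *
w=grab_frame("wrist"); f=grab_frame("scene")
b=cv2.resize(f["frame"],(400,300)); a=cv2.resize(w["frame"],(400,300))
cv2.imwrite("pics/c6.png",np.hstack([a,b])[:,:,::-1])
E
```

```text
time: 37.3
position: [0.5757, -0.1129, 0.3063]
ee_rot: [-3.136, -1.147, 1.409]
force: [-0.3, 0.4, -1.5]
gripper_width: 0.409
finger_force: 70.1
time: 37.7
position: [0.5755, -0.1125, 0.3031]
ee_rot: [-1.149, -1.561, -0.576]
force: [-0.3, 0.2, -2.2]
gripper_width: 0.407
finger_force: 70.1
t 37.7 pos [ 0.5755 -0.1125  0.3031] rpy [-1.149 -1.561 -0.576] q [-0.7   0.74  1.65  1.16  1.94 -0.88] F [-0.3  0.2 -2.2]
turn deg [0. 0. 0.] | shift before-turn [-1.345 -3.297 11.734] | after-turn [-1.345 -3.297 11.734]
```

View pics/c6.png

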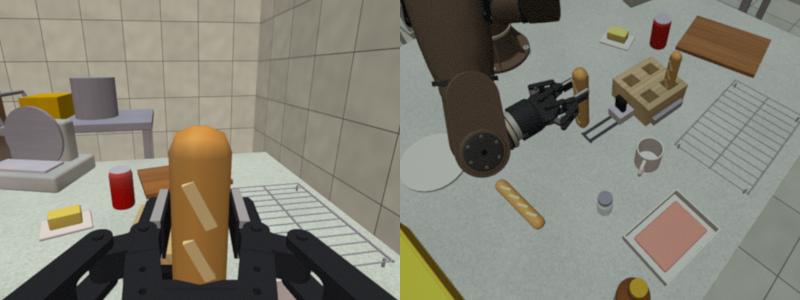

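The loaf is held upright and centred in the wrist view. The scene view shows the first loaf in its socket.

```bash

python3 -m creep '20 0 -.5 .9 0 0 0;20 0 -.5 .97 0 0 0;20 0 -.5 .97 0 0 0;20 0 -.5 .97 0 0 0;20 0 -.5 .97 0 0 0;20 0 -.5 .97 0 0 0;20 0 -.3 .97 0 0 0;20 0 0 .97 0 0 0'
python3 -m creep '20 -.4 0 .97 0 0 0;20 -.4 0 .97 0 0 0;20 -.4 0 .97 0 0 0;20 -.1 0 .97 0 0 0;20 0 0 0 0 0 0;20 0 0 0 0 0 0'
python3 plan.py .5314 .2507 .25
```

```text
time: 38.6
position: [0.5124, 0.1324, 0.3065]
ee_rot: [2.717, -1.566, 1.843]
force: [0.9, 0.3, -1.2]
gripper_width: 0.407
finger_force: 70.2
time: 39.2
position: [0.5306, 0.2466, 0.2672]
ee_rot: [2.307, -1.568, 2.254]
force: [-0.0, 0.5, -0.5]
gripper_width: 0.405
finger_force: 70.1
t 39.2 pos [0.5306 0.2466 0.2672] rpy [ 2.307 -1.568  2.254] q [-0.15  0.66  2.06  1.57  1.57 -1.15] F [-0.   0.5 -0.5]
turn deg [0. 0. 0.] | shift before-turn [-0.575  0.003  0.14 ] | after-turn [-0.575  0.003  0.14 ]
```

```bash

python3 -m creep '20 -.5 0 .14 0 0 0;20 0 0 0 0 0 0' | sed -n '2p;4p'
python3 -m creep '20 -.3 0 0 0 0 0;20 -.3 0 0 0 0 0;20 -.3 0 0 0 0 0;20 0 0 0 0 0 0'| sed -n '2p;4p'
python3 -m creep '20 -.3 0 0 0 0 0;20 -.3 0 0 0 0 0;20 0 0 0 0 0 0'| sed -n '2p;4p'
python3 plan.py .5314 .2507 .15
```

```text
position: [0.5318, 0.2495, 0.2509]
force: [1.0, 0.7, -0.7]
position: [0.5317, 0.2498, 0.2228]
force: [0.2, 0.2, -1.9]
position: [0.5316, 0.2501, 0.2048]
force: [1.0, 1.1, -1.2]
t 40.1 pos [0.5316 0.2501 0.2048] rpy [-2.111 -1.569  0.387] q [-0.14  0.79  2.07  1.58  1.57 -1.29] F [ 1.   1.1 -1.2]
turn deg [0. 0. 0.] | shift before-turn [-1.826 -0.007  0.022] | after-turn [-1.826 -0.007  0.022]
```

```bash

for i in 1 2 3; do python3 -m creep '20 -.25 0 0 0 0 0;20 -.25 0 0 0 0 0;20 0 0 0 0 0 0'| sed -n '2p;4p'; done
python3 -m creep '20 -.15 0 0 0 0 0;20 -.15 0 0 0 0 0;20 0 0 0 0 0 0'| sed -n '2p;4p'
python3 -m creep '60 0 0 0 0 0 0;60 0 0 0 0 0 0;60 0 0 0 0 0 0;60 0 0 0 0 0 0'
python3 -m creep '60 0 0 -.4 0 0 0;60 0 0 -.8 0 0 0;60 0 0 -.9 0 0 0;60 0 0 -.9 0 0 0;60 .5 0 -.7 0 0 0;60 .9 0 -.5 0 0 0;60 .9 0 -.5 0 0 0;60 .9 0 -.5 0 0 0'
python3 -m creep '60 .9 .5 -.9 0 0 0;60 .4 .5 -.9 0 0 0;60 0 .5 -.9 0 0 0;60 0 0 0 0 0 0'
python3 - <<'E'
from h import *
w=grab_frame("wrist"); f=grab_frame("scene"); print(sensors.state()["position"])
a=cv2.resize(f["frame"][50:230,260:500],(400,300),interpolation=cv2.INTER_CUBIC); b=cv2.resize(w["frame"],(400,300))
cv2.imwrite("pics/c7.png",np.hstack([a,b])[:,:,::-1])
E
python3 loaves.py top
```

```text
position: [0.5316, 0.2501, 0.19]
force: [-0.5, 0.3, -1.1]
position: [0.5316, 0.25, 0.175]
force: [-0.3, 0.3, -0.4]
position: [0.5316, 0.25, 0.16]
force: [-0.7, 0.6, 0.1]
position: [0.5316, 0.25, 0.1515]
force: [0.1, 0.4, -0.6]
time: 41.7
position: [0.5317, 0.25, 0.1522]
ee_rot: [2.571, -1.57, 1.988]
force: [0.6, 0.2, 0.2]
gripper_width: 0.702
finger_force: 0.0
time: 42.5
position: [0.5074, 0.0945, 0.249]
ee_rot: [-2.44, -1.57, 0.715]
force: [0.5, -0.1, 0.5]
gripper_width: 0.702
finger_force: 0.0
time: 42.9
position: [0.5408, 0.0055, 0.2874]
ee_rot: [2.267, -1.568, 2.288]
force: [-0.4, -0.3, -0.5]
gripper_width: 0.7
finger_force: 0.0
[0.5395391  0.00823597 0.28690852]
top (0.6209, 0.592, 0.199, 0.295, 0.205)
top (0.6413, 0.2712, 0.911, 0.118, 0.032)
top (0.5489, -0.3478, -0.031, 0.181, 0.032)
top (0.9816, -0.3738, -0.741, 0.097, 0.065)
top (0.522, -0.6987, -0.027, 0.289, 0.23)
```

View pics/c7.png

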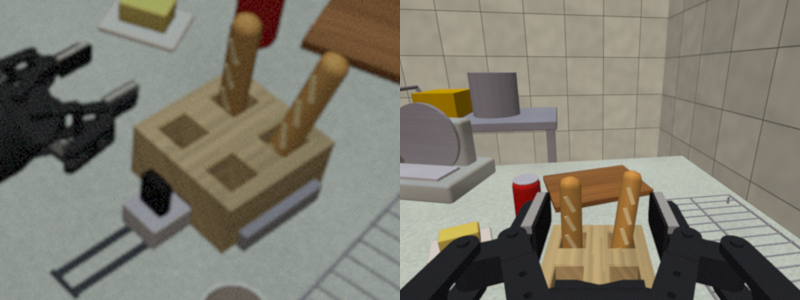

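Two loaves are now upright in the left sockets, slightly leaning within their clearance. Next is the third loaf.

```bash

python3 -m creep '60 0 0 0 0 -8.18 0;60 0 0 0 0 -8.18 0;60 0 0 0 0 -8.18 0;60 0 0 0 0 -8.18 0;60 0 0 0 0 -8.18 0;60 0 0 0 0 -8.18 0;60 0 0 0 0 -8.18 0;60 0 0 0 0 -8.18 0' | tail -1
python3 -m creep '60 0 0 0 0 -8.18 0;60 0 0 0 0 -8.18 0;60 0 0 0 0 -8.2 0;60 -.9 .5 0 0 0 8.29;60 -.9 .5 0 0 0 8.29;60 0 0 0 0 0 8.29;60 0 0 0 0 0 8.29;60 0 0 0 0 0 8.29' |tail -1
python3 -m creep '60 0 0 0 0 0 8.29;60 0 0 0 0 0 8.29;60 0 0 0 0 0 8.29;60 0 0 0 0 0 8.29;60 0 0 0 0 0 8.29;60 0 .9 0 0 0 0;60 0 .9 0 0 0 0;60 0 0 0 0 0 0'
python3 loaves.py wrist top; python3 plan.py .594 -.352 .09 3.1416 0 -.025
```

```text
finger_force: 0.0
finger_force: 0.0
time: 45.45
position: [0.5546, -0.1056, 0.2865]
ee_rot: [3.141, 0.002, -0.03]
force: [-0.9, 0.5, 1.2]
gripper_width: 0.705
finger_force: 0.0
wrist (0.4975, 0.2085, 1.409, 0.059, 0.056)
wrist (0.5945, 0.1889, -0.171, 0.058, 0.052)
wrist (0.5492, -0.3517, -0.016, 0.188, 0.038)
top (0.6209, 0.5919, 0.197, 0.295, 0.205)
top (0.6409, 0.2715, 0.892, 0.118, 0.032)
top (0.5489, -0.349, -0.027, 0.181, 0.03)
top (0.9815, -0.3738, -0.741, 0.097, 0.066)
top (0.522, -0.6987, -0.027, 0.289, 0.23)
t 45.55 pos [ 0.5547 -0.1037  0.2866] rpy [ 3.141e+00  2.000e-03 -3.000e-02] q [-0.3   0.35  1.63 -0.    1.16  1.3 ] F [-0.4 -0.3  0.2]
turn deg [ 0.01  0.09 -0.27] | shift before-turn [1.564 8.232 6.553] | after-turn [1.515 8.24  6.554]
```

```bash

python3 -m creep '60 .19 .92 0 0 0 -.27;60 .19 .92 0 0 0 0;60 .19 .92 0 0 0 0;60 .19 .92 .9 0 0 0;60 .19 .92 .9 0 0 0;60 .19 .92 .9 0 0 0;60 .19 .92 .9 0 0 0;60 .19 .92 .9 0 0 0'
python3 -m creep '60 0 .86 .9 0 0 0;60 0 0 .8 0 0 0;60 0 0 .35 0 0 0;60 0 0 0 0 0 0'
python3 plan.py .594 -.3516 .0075 3.1416 0 -.024
```

```text
time: 46.35
position: [0.5956, -0.3256, 0.151]
ee_rot: [3.142, 0.001, -0.023]
force: [0.4, -0.0, 0.1]
gripper_width: 0.7
finger_force: 0.0
time: 46.75
position: [0.5944, -0.3503, 0.0895]
ee_rot: [-3.14, 0.003, -0.024]
force: [-0.8, -0.8, -0.5]
gripper_width: 0.702
finger_force: 0.0
t 46.75 pos [ 0.5944 -0.3503  0.0895] rpy [-3.14e+00  3.00e-03 -2.40e-02] q [-0.63  0.73  1.51 -0.    0.9   0.97] F [-0.8 -0.8 -0.5]
turn deg [-0.07  0.15  0.02] | shift before-turn [-0.007  0.046  2.732] | after-turn [-0.014  0.042  2.732]
```

```bash

python3 -m creep '60 0 .04 .8 0 0 0;60 0 0 .8 0 0 0;60 0 0 .6 0 0 0;60 0 0 .53 0 0 0;60 0 0 0 0 0 0' | sed -n 2p
python3 -m creep '20 0 0 0 0 0 0;20 0 0 0 0 0 0;20 0 0 0 0 0 0;20 0 0 0 0 0 0;20 0 0 0 0 0 0;20 0 0 0 0 0 0;20 0 0 0 0 0 0' 70
python3 -m creep '20 0 0 -.4 0 0 0;20 0 0 -.8 0 0 0;20 0 0 -.9 0 0 0;20 0 0 -.9 0 0 0;20 0 0 -.9 0 0 0;20 0 0 -.9 0 0 0;20 0 0 -.9 0 0 0;20 0 0 -.9 0 0 0' | tail -2
python3 -m creep '20 0 0 -.9 0 0 0;20 0 0 -.9 0 0 0;20 0 0 -.9 0 0 0;20 -.1 -.9 0 0 0 0;20 -.1 -.9 0 0 0 0;20 -.1 -.9 0 0 0 0;20 -.1 -.9 0 0 0 0;20 -.1 -.9 0 0 0 0' | tail -2
python3 -m creep '20 -.1 -.9 0 0 0 0;20 -.1 -.9 0 0 0 0;20 0 -.9 0 0 0 -8.28;20 0 0 0 0 0 -8.28;20 0 0 0 0 0 -8.28;20 0 0 0 0 0 -8.28;20 0 0 0 0 0 -8.28;20 0 0 0 0 0 -8.28'
python3 -m creep '20 0 0 0 0 0 -8.28;20 0 0 0 0 0 -8.28;20 0 0 0 0 0 -8.28;20 0 0 0 0 0 -8.28;20 0 0 0 0 0 0'; python3 plan.py .5555 -.07 .305 3.1416 0 1.421
```

```text
position: [0.5945, -0.3522, 0.0081]
time: 47.95
position: [0.5954, -0.3536, 0.0107]
ee_rot: [3.14, -0.002, -0.025]
force: [0.2, 0.5, 7.1]
gripper_width: 0.405
finger_force: 71.2
gripper_width: 0.404
finger_force: 70.1
gripper_width: 0.405
finger_force: 70.2
time: 50.35
position: [0.5787, -0.1365, 0.2889]
ee_rot: [3.141, 0.0, 0.848]
force: [-0.1, -0.1, -1.7]
gripper_width: 0.407
finger_force: 70.3
time: 50.85
position: [0.5788, -0.1365, 0.2888]
ee_rot: [3.141, 0.001, 1.422]
force: [0.1, 0.2, -1.1]
gripper_width: 0.406
finger_force: 70.3
t 50.85 pos [ 0.5788 -0.1365  0.2888] rpy [3.141e+00 1.000e-03 1.422e+00] q [-0.34  0.4   1.56 -0.    1.19 -0.19] F [ 0.1  0.2 -1.1]
turn deg [0.04 0.04 0.07] | shift before-turn [ 2.078 -1.095 -0.544] | after-turn [ 2.077 -1.098 -0.541]
```

```bash

python3 -m creep '20 0 0 -.3 0 8.18 0;20 0 0 -.3 0 8.18 0;20 0 0 0 0 8.18 0;20 0 0 0 0 8.18 0;20 0 0 0 0 8.18 0;20 0 0 0 0 8.18 0;20 0 0 0 0 8.18 0;20 0 0 0 0 8.18 0' | tail -2
python3 -m creep '20 0 0 0 0 8.18 0;20 0 0 0 0 8.18 0;20 0 0 0 0 8.18 0;20 0 0 0 0 0 0'; python3 plan.py .5189 .1677 .265
python3 - <<'E'
from h import *
w=grab_frame("wrist"); f=grab_frame("scene")
b=cv2.resize(f["frame"],(400,300)); a=cv2.resize(w["frame"],(400,300))
cv2.imwrite("pics/c8.png",np.hstack([a,b])[:,:,::-1])
E
```

```text
gripper_width: 0.405
finger_force: 70.2
time: 52.05
position: [0.5786, -0.1382, 0.3035]
ee_rot: [-1.162, -1.561, -0.559]
force: [-0.2, -0.3, -0.2]
gripper_width: 0.406
finger_force: 70.2
t 52.05 pos [ 0.5786 -0.1382  0.3035] rpy [-1.162 -1.561 -0.559] q [-0.72  0.76  1.6   1.14  1.97 -0.86] F [-0.2 -0.3 -0.2]
turn deg [0. 0. 0.] | shift before-turn [-1.35  -3.488  9.776] | after-turn [-1.35  -3.488  9.776]
```

View pics/c8.png

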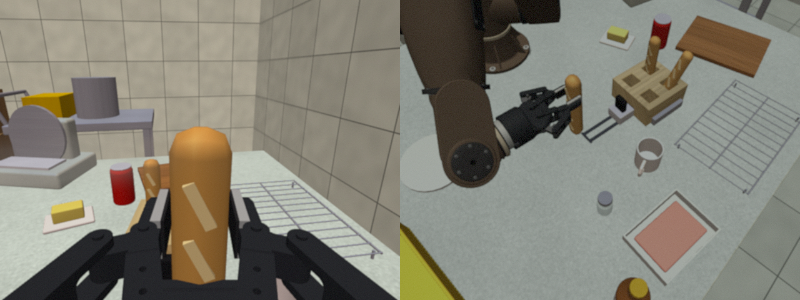

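The loaf is held upright, and the table is clear of other loaves. I'll carry it to the near-right socket.

```bash

python3 -m creep '20 0 -.5 .9 0 0 0;20 0 -.5 .97 0 0 0;20 0 -.5 .97 0 0 0;20 0 -.5 .97 0 0 0;20 0 -.5 .97 0 0 0;20 0 -.5 .97 0 0 0;20 0 -.49 .97 0 0 0;20 -.4 0 .97 0 0 0'
python3 -m creep '20 -.4 0 .97 0 0 0;20 -.4 0 .97 0 0 0;20 -.1 0 .15 0 0 0;20 0 0 0 0 0 0;20 0 0 0 0 0 0'
python3 plan.py .5189 .1677 .25
```

```text
time: 52.95
position: [0.5088, 0.1074, 0.2956]
ee_rot: [2.527, -1.564, 2.036]
force: [0.8, 0.0, -0.5]
gripper_width: 0.403
finger_force: 70.3
time: 53.45
position: [0.5195, 0.1674, 0.2674]
ee_rot: [2.408, -1.568, 2.154]
force: [0.6, -0.0, -0.3]
gripper_width: 0.401
finger_force: 70.2
t 53.45 pos [0.5195 0.1674 0.2674] rpy [ 2.408 -1.568  2.154] q [-0.31  0.66  2.07  1.42  1.63 -1.16] F [ 0.6 -0.  -0.3]
turn deg [0. 0. 0.] | shift before-turn [-0.579 -0.022  0.009] | after-turn [-0.579 -0.022  0.009]
```

```bash

python3 -m creep '20 -.5 -.01 .01 0 0 0;20 0 0 0 0 0 0' | sed -n '2p;4p'
python3 -m creep '20 -.3 0 0 0 0 0;20 -.3 0 0 0 0 0;20 -.3 0 0 0 0 0;20 0 0 0 0 0 0'| sed -n '2p;4p'
python3 -m creep '20 -.3 0 0 0 0 0;20 -.3 0 0 0 0 0;20 0 0 0 0 0 0'| sed -n '2p;4p'
python3 -m creep '20 -.25 0 0 0 0 0;20 0 0 0 0 0 0'
python3 plan.py .5189 .1677 .15
```

```text
position: [0.5193, 0.1672, 0.2512]
force: [0.1, 0.7, -1.1]
position: [0.5191, 0.1681, 0.2233]
force: [0.0, -0.8, -0.7]
position: [0.519, 0.1682, 0.2053]
force: [-0.0, -0.2, -0.4]
time: 54.55
position: [0.5191, 0.1682, 0.1983]
ee_rot: [-2.546, -1.57, 0.825]
force: [-0.2, 0.9, 0.0]
gripper_width: 0.406
finger_force: 70.2
t 54.55 pos [0.5191 0.1682 0.1983] rpy [-2.546 -1.57   0.825] q [-0.31  0.8   2.08  1.42  1.61 -1.31] F [-0.2  0.9  0. ]
turn deg [0. 0. 0.] | shift before-turn [-1.609 -0.002 -0.016] | after-turn [-1.609 -0.002 -0.016]
```

```bash

for i in 1 2 3; do python3 -m creep '20 -.25 0 0 0 0 0;20 -.25 0 0 0 0 0;20 0 0 0 0 0 0'| sed -n '2p;4p'; done
python3 -m creep '20 -.05 0 0 0 0 0;20 0 0 0 0 0 0'| sed -n '2p;4p'
python3 -m creep '60 0 0 0 0 0 0;60 0 0 0 0 0 0;60 0 0 0 0 0 0;60 0 0 0 0 0 0'
python3 -m creep '60 0 0 -.4 0 0 0;60 0 0 -.8 0 0 0;60 0 0 -.9 0 0 0;60 0 0 -.9 0 0 0;60 .5 0 -.7 0 0 0;60 .9 0 -.5 0 0 0;60 .9 0 -.5 0 0 0;60 .9 0 -.9 0 0 0'
python3 -m creep '60 .9 0 -.9 0 0 0;60 .4 0 -.9 0 0 0;60 0 0 -.9 0 0 0;60 0 0 -.9 0 0 0;60 0 0 -.9 0 0 0;60 0 0 -.9 0 0 0;60 0 0 0 0 0 0'
python3 - <<'E'
from h import *
t=grab_frame("top"); f=grab_frame("scene"); np.savez("t9.npz",**t)
a=cv2.resize(f["frame"][30:270,220:540],(400,300),interpolation=cv2.INTER_CUBIC); b=cv2.resize(t["frame"][190:310,150:310],(400,300),interpolation=cv2.INTER_CUBIC)
cv2.imwrite("pics/c9.png",np.hstack([a,b])[:,:,::-1])
y=-.147;R=np.array([[np.cos(y),-np.sin(y)],[np.sin(y),np.cos(y)]])
for p,z in [((85,85),.08),((85,-85),.08),((-85,-85),.08),((-85,85),.08),((0,-123),.086)]:
    u=proj(t,[*(R@(np.array(p)/1000)+(.5655,.195)),z]); print(((u-[150,190]+.5)*2.5-.5+[400,0]).round(0))
E
```

```text
position: [0.5191, 0.1682, 0.183]
force: [-0.5, -0.3, -0.7]
position: [0.5191, 0.1681, 0.168]
force: [-0.2, -0.1, -0.0]
position: [0.5191, 0.1682, 0.153]
force: [-0.5, -0.6, -0.7]
position: [0.5191, 0.1681, 0.1524]
force: [0.2, 0.6, 0.2]
time: 56.05
position: [0.5191, 0.1682, 0.1526]
ee_rot: [2.879, -1.57, 1.682]
force: [0.1, 0.7, -0.1]
gripper_width: 0.703
finger_force: 0.0
time: 56.85
position: [0.4932, 0.0014, 0.2496]
ee_rot: [-2.294, -1.569, 0.574]
force: [0.2, -0.2, -0.9]
gripper_width: 0.703
finger_force: 0.0
time: 57.55
position: [0.469, -0.1612, 0.2874]
ee_rot: [2.958, -1.569, 1.601]
force: [0.4, -0.3, -0.4]
gripper_width: 0.702
finger_force: 0.0
[444.  59.]
[630.  86.]
[598. 275.]
[408. 247.]
[655. 185.]
```

View pics/c9.png

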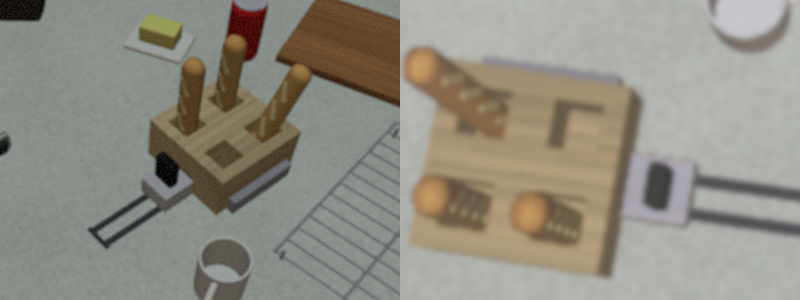

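All three loaves are in sockets, and the stand's corners and the guide match their docked positions. The far-left loaf leans visibly, so I'll measure the tilts by triangulating the tips.

```bash
python3 - <<'E'
from h import *
t=grab_frame("top"); f=grab_frame("scene")
T=lambda x,y:((x-400+.5)/2.5-.5+150,(y+.5)/2.5-.5+190); S=lambda x,y:((x+.5)/1.25-.5+220,(y+.5)/1.25-.5+30)
def tri(a,b):
    L=[]
    for g,(u,v) in ((t,a),(f,b)):
        o=g["cam_to_world"][:3,3]; d=ray(g,u,v,0)-o; L.append((o,d/np.linalg.norm(d)))
    A=sum(np.eye(3)-np.outer(d,d) for o,d in L); b=sum((np.eye(3)-np.outer(d,d))@o for o,d in L); return np.linalg.solve(A,b)
for n,a,b,h in [("h0",(421,66),(300,73),(.6133,.2303)),("h2",(432,194),(235,43),(.5302,.2428)),("h3",(528,213),(193,66),(.5177,.1598))]:
    p=tri(T(*a),S(*b)); d=np.hypot(*(p[:2]-h)); print(n,p.round(3),"tilt~",(np.arctan2(d,p[2]-.045)).round(2))
E
```

```text
h0 [0.637 0.255 0.189] tilt~ 0.24
h2 [0.531 0.241 0.193] tilt~ 0.01
h3 [0.515 0.163 0.19 ] tilt~ 0.03
```

```bash
python3 -c "
from rig import ticket
print(ticket.finish_job())"
```

```text
the job is handed in; nothing more can be done
None
```

I handed the job in with the stand flush in its corner, the guide home, all three loaves standing in their sockets and the mug upright; the far-left loaf leans about 0.24 rad, inside the 0.4 limit, and the hand-in gave no verdict.

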